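# Snap three sample pots shut in order

### The arm

A 6-joint arm with a two-finger parallel gripper is mounted at the origin on a cart in front of the work surface, level with it; the furniture and walls round the work are solid. World frame = base frame: x ahead of the robot, y to its left, z up, the work surface at z = 0. Lengths are in m, angles in rad, forces in N, time in s.
With the tool pointing down it reaches from about 0.35 to 0.775 m from the base axis. Payload 7.3 kg.
Tool frame: the origin (TCP) lies at the centre of the arm's flange, where the gripper is bolted on; the fingertips stand 178 mm ahead of it and the grasp point (between the pads) lies 159 mm ahead of it; z points along the fingers, y is the line along which they close (so a half turn about z gives the same grasp; the last joint's range is limited). The gripper opens to 92 mm and grips with 3 to 60 N. Pads are 19 mm wide; open, the fingers measure 130 mm over their backs; the gripper's body (75 mm by 190 mm) begins 47 mm behind the grasp point.
Start: joints at [1.055, 0.342, 1.524, -0, 1.275, -0.146], TCP at [0.19, 0.49, 0.405] pointing down, gripper open.
Joint ranges: [-2.53, 2.53], [-0.77, 2.02], [0.04, 2.7], [-1, 4.14], [0.28, 2.66], [-3.11, 3.11]. Speed limits (rad/s): [2.57, 2.57, 3.14, 3.14, 3.14, 3.14].

### API

Orientations are given as [roll, pitch, yaw] about the fixed x, y, z axes, in that order (R = Rz(yaw) Ry(pitch) Rx(roll)).
In Python, from cell import robot gives the robot as it stands.
- The arm moves only by the shell command python3 -m pendant 'ROWS' [OPENING] [FORCE]. ROWS is a JSON list that holds a single list of rows (three levels of brackets), with 1 to 8 rows, each of 6 numbers: dx, dy, dz in fractions of the full range, 1 being 0.8 m, then a rotation vector rx, ry, rz in shares of 90 degrees (1.0 is 90 degrees); each row shifts and turns the commanded pose from where the row before left it, along the tool's axes as they then stand; what a row does not reach is not made up. A row lasts 1/12 s, in which the tool goes at most 0.0417 m and 0.125 rad, less where a joint would pass 70% of its speed; a pose out of reach is approached as far as the arm can. OPENING is the finger opening in m, set as the command begins (- or left out keeps the last). The fingers move at their own pace and stop on an object; FORCE is the grip in N (left out, the last holds). Time passes only in rows, so rows that do not move let the fingers close. It prints the time, the measured TCP pose, the force, the opening and the grip force at its end. No shift or turn number may pass 1 either way. Input that does not fit is refused with a message, and nothing moves.
- robot.observe(): the state, without advancing time (a new reading comes with each control period).
- robot.read_camera(name): name is "scene" or "top" or "wrist"; returns a dict with "image" (400x640x3 uint8, red, green, blue), "fx", "fy", "cx", "cy" (pixels), "pose" (4x4, takes a point from camera to world coordinates). Camera axes: x right, y down, z forward; pixel columns grow to the right and rows downward; lengths in m; the calibration is good to about 2 mm. The wrist camera is an equidistant fisheye: a pixel r from the principal point sees the ray r / f radians off the axis. A picture is of the moment at which its call begins. There is no depth.
- robot.hand_in(): hands the job in; it is judged then, once.
The state is a dict: "time": time; "qpos": joint angles; "qvel": joint speeds; "joint_efforts": joint torques, N m; "tool_pos": TCP position; "tool_rot": TCP orientation; "contact_force": force on the tool from outside, world axes, zero at the start; "torque": the same for the moment, N m; "opening": finger opening in m; "grip_force": force on a finger pad.
Only numpy, scipy, OpenCV 4.12 (cv2) and the standard library are available. Lean on these libraries where they do the work, as an engineer would, in place of code of your own. Each camera call takes 0.05 s, during which the arm holds its last target. There are 200 camera calls.

### The job

Snap the round sample pots shut where they stand: with the fingertips, gently push each lid straight down until it is fully home, first the small pot, then the medium one, then the large one. The square pot is still being filled, so leave its lid up. Do not lift or tip any pot or push it away, leave the other things where they lie, and finish clear of everything.

Things in the scene. Friction and masses are not known exactly. Their poses are not given: they have to be found in the camera images.
- pot_small: the small round off-white plastic pot, loose, standing upright, 32 mm across and 28 mm high to its shoulder; origin at the centre of its underside, z up
- lid_small_top (a point): centre of the flat top of the small pot's white ribbed snap lid, 34 mm across and 14 mm high with a small pull tab at one side; 50 mm above the table with the lid fully up, 42 mm when home
- lid_small (a joint): how far that lid has been pushed down, m: 0 fully up (8 mm gap over the shoulder), 0.008 fully home on the shoulder. It slides straight down on the pot against about 3.5 N of friction, stays where it is left and meets a hard stop when home, so push slowly there
- pot_medium: the medium round off-white plastic pot, loose, standing upright, 44 mm across and 34 mm high to its shoulder; origin at the centre of its underside, z up
- lid_medium_top (a point): centre of the flat top of the medium pot's white ribbed snap lid, 46 mm across and 14 mm high with a small pull tab at one side; 56 mm above the table with the lid fully up, 48 mm when home
- lid_medium (a joint): how far that lid has been pushed down, m: 0 fully up (8 mm gap over the shoulder), 0.008 fully home on the shoulder. It slides straight down on the pot against about 3.5 N of friction, stays where it is left and meets a hard stop when home, so push slowly there
- pot_large: the large round off-white plastic pot, loose, standing upright, 58 mm across and 40 mm high to its shoulder; origin at the centre of its underside, z up
- lid_large_top (a point): centre of the flat top of the large pot's white ribbed snap lid, 60 mm across and 14 mm high with a small pull tab at one side; 62 mm above the table with the lid fully up, 54 mm when home
- lid_large (a joint): how far that lid has been pushed down, m: 0 fully up (8 mm gap over the shoulder), 0.008 fully home on the shoulder. It slides straight down on the pot against about 3.5 N of friction, stays where it is left and meets a hard stop when home, so push slowly there
- pot_square: the square off-white plastic pot, loose, 42 x 42 mm, 40 mm high to its shoulder; origin at the centre of its underside, z up
- lid_square_top (a point): centre of the flat top of the square pot's white lid, 44 x 44 mm, 14 mm high, 62 mm above the table with the lid fully up
- lid_square (a joint): how far the square lid is down, m: 0 fully up, 0.008 home; same friction as the others
- loupe: black stand loupe, 37 mm across, 40 mm high, loose among the pots; origin at the centre of its underside
- marker_pen: marker pen, 135 mm long, 14 mm high, lying loose; origin at the middle of its underside
- petri_dish: closed petri dish, 55 mm across, 14 mm high, loose; origin at the centre of its underside
- tweezers: curved tweezers, 115 mm long, 9 mm high, lying loose; origin at the middle of its underside
- dropper_bottle: small dropper bottle, 29 mm across, 94 mm high, loose; origin at the centre of its underside
- specimen_jar: specimen jar with a screw lid already closed, 50 mm across, 58 mm high, loose; origin at the centre of its underside
- stereo_microscope: fixed stereo microscope, 0.26 x 0.20 m and 0.40 m tall, eyepieces toward the robot, between the robot's start and the pots: swing the arm round it above or in front (nearest part about x = 0.47 m). The fridge at the right-hand wall, close ahead of the start pose, is fixed too. Origin at the centre of its foot
Not all that is in view belongs to the job. Leave any orange or red look-alike of the pot_square alone.

How it is judged:
By the outcome, as a careful person would: the job done as asked, in the order asked, and still so for the second after the job is handed in, with the robot touching nothing.
It also fails if it takes over 61 s, if anything falls off the work surface, if the arm or the gripper's body presses on something with over 40 N, if the wrist force passes 120 N, or if a joint passes its speed limit or range.

## Working session

There is one attempt and no reset: what is moved stays moved. The work goes in short steps, Python scripts to look and compute and a shell command to move; the robot and the scene stay as the last step left them, time stands still between calls to the robot, and variables do not carry over. Pictures are saved under pics/ and viewed, at most 10 in all, crops included, and the job is handed in when it is done.

```bash
ls; mkdir -p pics; python3 - <<'E'
from cell import robot
import cv2,numpy as np
s=robot.observe();print(s)
for n in["scene","top"]:
    c=robot.read_camera(n);cv2.imwrite(f"pics/{n}0.png",c["image"][:,:,::-1]);print(n,c["fx"],c["fy"],c["cx"],c["cy"],np.round(c["pose"],4).tolist())
E
```

```text
pics
{'time': 0.0, 'qpos': array([ 1.05499231e+00,  3.42714639e-01,  1.52501180e+00, -1.37669420e-05,
        1.27538722e+00, -1.45986820e-01]), 'qvel': array([ 7.99815319e-04, -1.10787435e-03, -3.77016069e-04,  3.62960912e-04,
        2.78850441e-04, -7.24564233e-05]), 'joint_efforts': array([ 6.69018136e-04, -4.31241417e+01, -2.44221425e+01,  7.16616260e-02,
        5.60111634e-02, -1.00528064e-04]), 'tool_pos': array([0.18966637, 0.48939864, 0.40405077]), 'tool_rot': array([-3.14008591e+00, -2.08234073e-04,  2.77177932e+00]), 'contact_force': array([ 0.08923284,  0.26625157, -0.7443742 ]), 'torque': array([ 0.02107717, -0.04417187, -0.0005411 ]), 'grip_force': 0.0, 'opening': 0.09190094475388806}
scene 411.69943536140295 411.69943536140295 323.1328186529135 198.3208264120336 [[0.458, -0.4527, 0.765, -0.2659], [-0.8889, -0.2231, 0.4002, -0.2256], [-0.0105, -0.8633, -0.5046, 0.6739], [0.0, 0.0, 0.0, 1.0]]
top 507.40681867575546 507.40681867575546 331.77269402521887 204.3514276956411 [[-0.0048, -0.9743, 0.2254, 0.3115], [-1.0, 0.004, -0.004, 0.2463], [0.003, -0.2254, -0.9743, 1.4052], [0.0, 0.0, 0.0, 1.0]]
```

View pics/scene0.png

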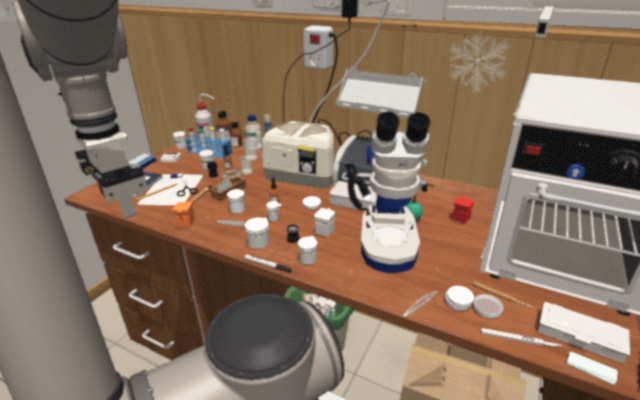

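View pics/top0.png

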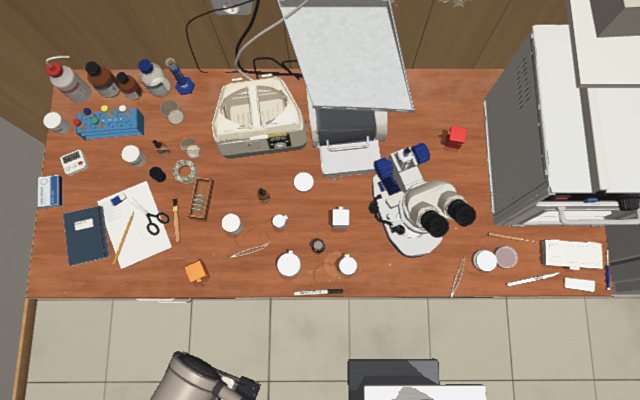

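The top view shows the large pot near (288,264), the medium at (347,265), the small at (279,222) and the square at (340,217). The loupe is at (318,245), and the jar at (231,223). I'll enlarge crops of both views to get the lid positions.

```bash
python3 - <<'E'
import cv2
a=cv2.imread("pics/top0.png")[170:300,215:375];cv2.imwrite("pics/topc.png",cv2.resize(a,None,fx=4.5,fy=4.5,interpolation=cv2.INTER_CUBIC))
a=cv2.imread("pics/scene0.png")[180:280,215:345];cv2.imwrite("pics/scenec.png",cv2.resize(a,None,fx=6,fy=6,interpolation=cv2.INTER_CUBIC))
E
```

```text
(no output)
```

View pics/topc.png

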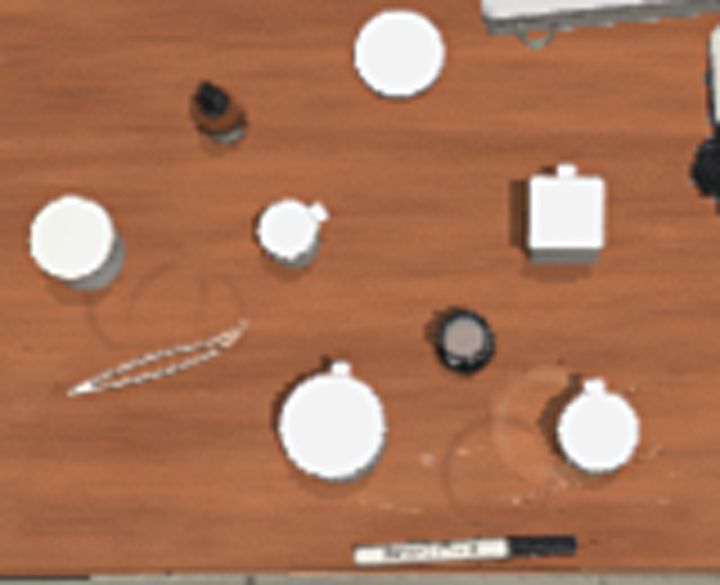

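View pics/scenec.png

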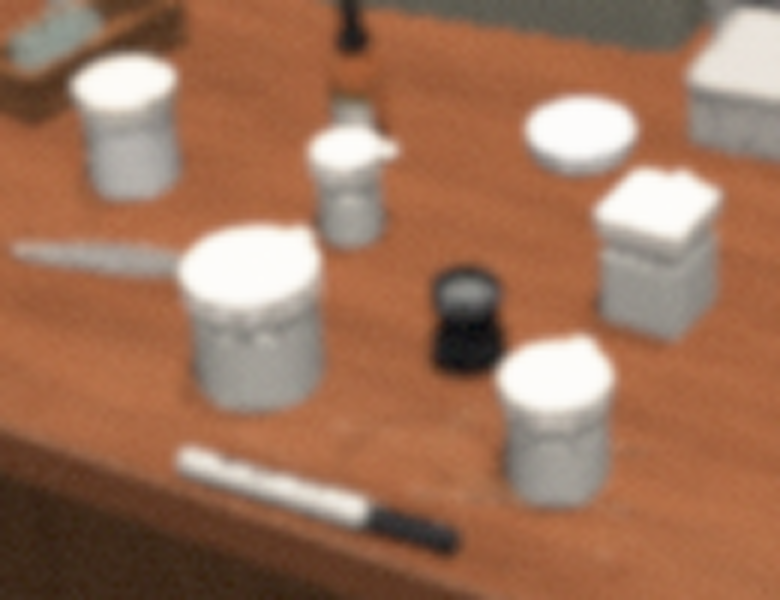

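In the enlarged crops, the lid top centres (small, medium, large) are at (288,230), (598,430), (332,425) in the top view, and at (343,149), (556,377), (250,270) in the scene view. Next I triangulate them.

```bash
cat >h.py <<'E'
import numpy as np
from cell import robot
from scipy.spatial.transform import Rotation as R
def ray(c,u,v):
    P=c["pose"];d=P[:3,:3]@[(u-c["cx"])/c["fx"],(v-c["cy"])/c["fy"],1];return P[:3,3],d/np.linalg.norm(d)
def tri(rs):
    A=sum(np.eye(3)-np.outer(d,d) for o,d in rs);b=sum((np.eye(3)-np.outer(d,d))@o for o,d in rs);return np.linalg.solve(A,b)
E
python3 - <<'E'
from h import *
t=robot.read_camera("top");s=robot.read_camera("scene")
T=lambda u,v:ray(t,(u+.5)/4.5-.5+215,(v+.5)/4.5-.5+170)
S=lambda u,v:ray(s,(u+.5)/6-.5+215,(v+.5)/6-.5+180)
h=dict(small=.05,med=.056,large=.062,square=.062,jar=.058,petri=.014,dropper=.094,loupe=.04)
for n,a,b in[("small",(288,230),(343,149)),("med",(598,430),(556,377)),("large",(332,425),(250,270)),("square",(566,212),(658,207)),("jar",(72,238),(125,85)),("petri",(400,54),(582,129)),("dropper",(211,95),(349,0)),("loupe",(464,338),(467,290))]:
    o,d=T(*a);o2,d2=S(*b);f=lambda o,d:o+d*(h[n]-o[2])/d[2]
    print(n,tri([T(*a),S(*b)]).round(4),"at h:",f(o,d)[:2].round(4),f(o2,d2)[:2].round(4))
E
```

```text
small [0.5791 0.3857 0.0523] at h: [0.5799 0.3855] [0.5818 0.3883]
med [0.4577 0.1996 0.0561] at h: [0.4576 0.1997] [0.4579 0.1996]
large [0.4606 0.3564 0.0615] at h: [0.4606 0.3562] [0.4599 0.356 ]
square [0.5878 0.2178 0.0611] at h: [0.5878 0.2176] [0.5865 0.2174]
jar [0.5739 0.514  0.0585] at h: [0.5739 0.5142] [0.5747 0.5144]
petri [0.6993 0.3203 0.0166] at h: [0.7    0.3206] [0.7033 0.3224]
dropper [0.6542 0.4289 0.0888] at h: [0.6529 0.4281] [0.6459 0.4232]
loupe [0.5153 0.2789 0.0407] at h: [0.5151 0.2793] [0.5164 0.279 ]
```

Triangulated lid heights agree with the text. I'll push with closed fingertips. First step is to close the fingers and turn to yaw π, so the tool axes become (-x, +y, -z) and the gripper body stays clear of the dropper bottle.

Units first: shifts go in shares of 0.8 m and turns go in shares of 90 degrees. So -0.123 rad / 1.5708 = -0.0783.

```bash
python3 -m pendant '[[[0,0,0,0,0,-0.0783],[0,0,0,0,0,-0.0783],[0,0,0,0,0,-0.0789],[0,0,0,0,0,0],[0,0,0,0,0,0]]]' 0 10
```

```text
time: 0.62
tool_pos: [0.1897, 0.4895, 0.4046]
tool_rot: [-3.141, -0.0, 3.138]
contact_force: [0.2, 0.1, 0.1]
opening: 0.0631
grip_force: 0.0
```

Scaled: -0.039 m / 0.8 = -0.0488, -0.0103 m / 0.8 = -0.0129.

```bash
python3 -m pendant '[[[-0.0488,-0.0129,0,0,0,0],[-0.0488,-0.0129,0,0,0,0],[-0.0488,-0.0129,0,0,0,0],[-0.0488,-0.0129,0,0,0,0],[-0.0488,-0.0129,0,0,0,0],[-0.0488,-0.0129,0,0,0,0],[-0.0488,-0.0129,0,0,0,0],[-0.0488,-0.0129,0,0,0,0]]]'; python3 -m pendant '[[[-0.0488,-0.0129,0,0,0,0],[-0.0488,-0.0129,0,0,0,0],[0,0,0.0375,0,0,0],[0,0,0.0375,0,0,0],[0,0,0.0375,0,0,0],[0,0,0.0375,0,0,0],[0,0,0,0,0,0],[0,0,0,0,0,0]]]'
```

```text
time: 1.28
tool_pos: [0.5036, 0.4063, 0.4046]
tool_rot: [3.142, -0.0, 3.137]
contact_force: [1.3, 0.2, -0.1]
opening: 0.0098
grip_force: 0.0
time: 1.95
tool_pos: [0.5795, 0.3865, 0.2833]
tool_rot: [-3.14, -0.004, 3.139]
contact_force: [0.2, 0.6, 0.5]
opening: 0.0003
grip_force: 0.0
```

Scaled: 0.02 m / 0.8 = 0.025, 0.008 m / 0.8 = 0.01.

```bash
python3 -m pendant '[[[0,0,0.025,0,0,0],[0,0,0.025,0,0,0],[0,0,0.01,0,0,0],[0,0,0,0,0,0],[0,0,0,0,0,0]]]'; python3 -m pendant '[[[0,0,0.0013,0,0,0],[0,0,0.0013,0,0,0],[0,0,0.0013,0,0,0],[0,0,0.0013,0,0,0],[0,0,0.0013,0,0,0],[0,0,0.0013,0,0,0],[0,0,0.0013,0,0,0],[0,0,0.0013,0,0,0]]]'
```

```text
time: 2.37
tool_pos: [0.5802, 0.3869, 0.2386]
tool_rot: [3.141, 0.002, 3.141]
contact_force: [-0.1, 0.0, 0.3]
opening: 0.0004
grip_force: 0.0
time: 3.03
tool_pos: [0.5798, 0.3866, 0.2286]
tool_rot: [-3.142, -0.0, -3.141]
contact_force: [0.7, -0.3, -0.8]
opening: 0.0002
grip_force: 0.0
```

```bash
python3 - <<'E'
from h import *
import cv2
c=robot.read_camera("wrist");cv2.imwrite("pics/w1.png",c["image"][:,:,::-1])
E
```

```text
(no output)
```

View pics/w1.png

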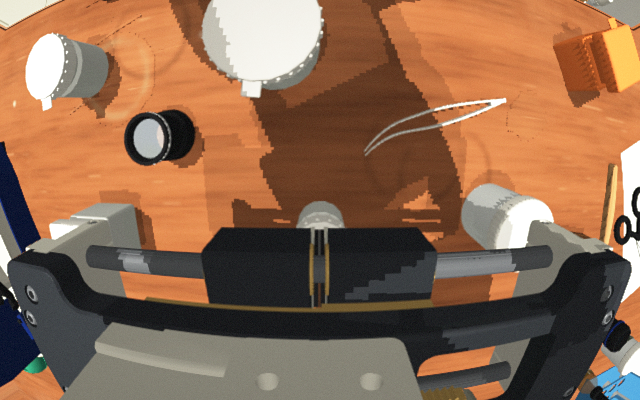

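The wrist view shows the small lid (321,215) centred laterally under the closed fingers (split at column 319), with nothing else under them. I'll press on slowly.

Scaled: 0.001 m / 0.8 = 0.0013.

```bash
python3 -m pendant '[[[0,0,0.0013,0,0,0],[0,0,0.0013,0,0,0],[0,0,0.0013,0,0,0],[0,0,0.0013,0,0,0]]]';  python3 -m pendant '[[[0,0,0.0013,0,0,0],[0,0,0.0013,0,0,0],[0,0,0.0013,0,0,0]]]'
```

```text
time: 3.42
tool_pos: [0.5798, 0.3866, 0.2251]
tool_rot: [3.141, 0.0, -3.141]
contact_force: [-1.5, -0.7, 3.4]
opening: 0.0005
grip_force: 1.7
time: 3.67
tool_pos: [0.5798, 0.3866, 0.2218]
tool_rot: [3.141, 0.0, -3.141]
contact_force: [-1.3, 0.0, 3.9]
opening: 0.0004
grip_force: 1.7
```

Sliding at about 3.5 N; the stop should come near z = 0.220.

Scaled: 0.0005 m / 0.8 = 0.0006.

```bash
for i in 1 2; do python3 -m pendant '[[[0,0,0.0006,0,0,0],[0,0,0.0006,0,0,0],[0,0,0,0,0,0]]]'; done
```

```text
time: 3.92
tool_pos: [0.5798, 0.3866, 0.2206]
tool_rot: [3.142, 0.0, -3.141]
contact_force: [0.6, 0.3, 2.9]
opening: 0.0006
grip_force: 1.2
time: 4.17
tool_pos: [0.5798, 0.3866, 0.2203]
tool_rot: [3.141, 0.0, -3.141]
contact_force: [-2.4, -1.4, 5.6]
opening: 0.0004
grip_force: 3.1
```

Scaled: 0.0005 m / 0.8 = 0.0006.

```bash
for i in 1 2; do python3 -m pendant '[[[0,0,0.0006,0,0,0],[0,0,0.0006,0,0,0],[0,0,0,0,0,0]]]'; done
```

```text
time: 4.42
tool_pos: [0.5798, 0.3867, 0.2202]
tool_rot: [3.141, 0.001, -3.141]
contact_force: [-2.6, -1.9, 10.5]
opening: 0.0006
grip_force: 5.3
time: 4.67
tool_pos: [0.5798, 0.3867, 0.2202]
tool_rot: [3.141, 0.002, -3.141]
contact_force: [-5.5, -2.3, 15.0]
opening: 0.0001
grip_force: 7.6
```

Hard stop at 0.2202: small lid home. Retract, then shift to the medium pot with the body turned to clear the microscope.

Scaled: -0.03 m / 0.8 = -0.0375, -0.015 m / 0.8 = -0.0188.

```bash
python3 -m pendant '[[[0,0,-0.0013,0,0,0],[0,0,-0.0013,0,0,0],[0,0,-0.0038,0,0,0],[0,0,-0.0188,0,0,0],[0,0,-0.0375,0,0,0],[0,0,-0.0375,0,0,0],[0,0,0,0,0,0]]]'; python3 -m pendant '[[[0.0305,-0.0468,0,0,0,0],[0.0305,-0.0468,0,0,0,0.0764],[0,0,0,0,0,0.0764],[0,0,0,0,0,0.0764],[0,0,0,0,0,0.0764],[0,0,0,0,0,0.0764],[0,0,0,0,0,0.0764],[0,0,0,0,0,0]]]'; python3 - <<'E'
from h import *
s=robot.observe();Q=R.from_euler("xyz",s["tool_rot"]).as_matrix();print((Q.T@(np.array([.4577,.1996,.243])-s["tool_pos"])).round(4),s["tool_rot"])
c=robot.read_camera("top");import cv2;cv2.imwrite("pics/t2.png",cv2.resize(c["image"][170:300,215:375,::-1],None,fx=4.5,fy=4.5,interpolation=cv2.INTER_CUBIC))
E
```

```text
time: 5.25
tool_pos: [0.5809, 0.3873, 0.3043]
tool_rot: [3.137, 0.009, -3.141]
contact_force: [0.5, 0.0, 1.5]
opening: 0.0002
grip_force: 0.0
time: 5.92
tool_pos: [0.5343, 0.3168, 0.2973]
tool_rot: [-3.141, -0.0, 2.417]
contact_force: [-0.4, -0.3, -0.6]
opening: 0.0005
grip_force: 0.0
[-0.0203 -0.1385  0.0543] [-3.14136642e+00 -2.05975512e-04  2.41738261e+00]
```

View pics/t2.png

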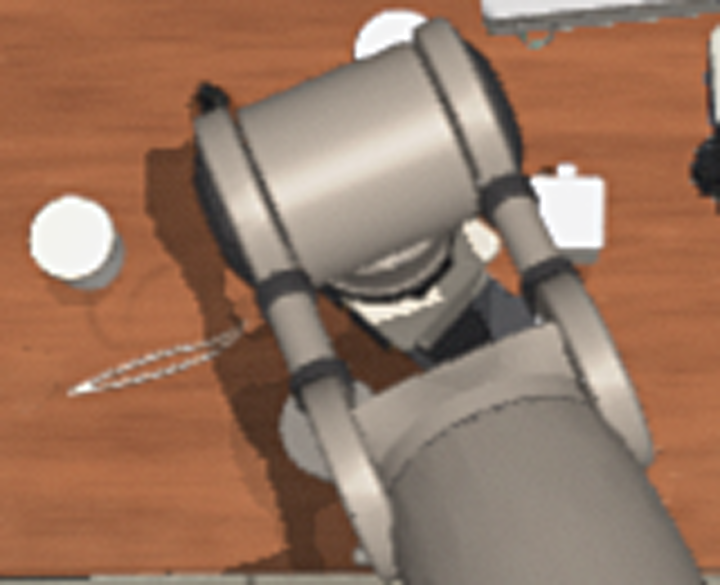

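The wrist housing is about ±70 mm wide, so before going to the medium pot I'll triangulate the microscope's nearest parts.

```bash
python3 - <<'E'
import cv2
a=cv2.imread("pics/top0.png")[130:270,340:490];b=cv2.imread("pics/scene0.png")[100:280,325:445]
a=cv2.resize(a,None,fx=3,fy=3,interpolation=cv2.INTER_CUBIC);b=cv2.resize(b,None,fx=2.8,fy=2.8,interpolation=cv2.INTER_CUBIC)
import numpy as np
o=np.zeros((max(len(a),len(b)),a.shape[1]+b.shape[1],3),np.uint8);o[:len(a),:a.shape[1]]=a;o[:len(b),a.shape[1]:]=b;cv2.imwrite("pics/mic.png",o)
E
```

```text
(no output)
```

View pics/mic.png

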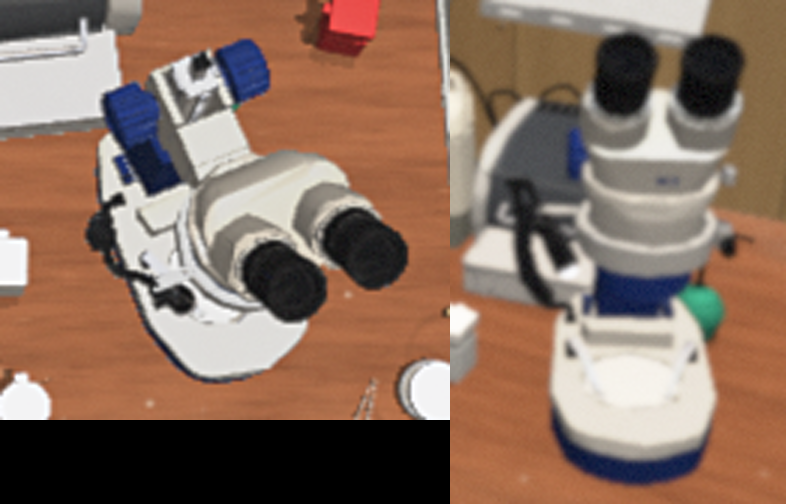

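In the microscope crop, the left eyepiece is at top px (435,225) / scene px (387,121), the lamp gooseneck at (373,207) / (350,168), and the head's left side at (403,203) / (373,177).

```bash
python3 - <<'E'
from h import *
t=robot.read_camera("top");s=robot.read_camera("scene")
for a,b in[((435,225),(387.5,121)),((373.3,206.7),(350,168)),((403,203),(373,177))]:print(tri([ray(t,*a),ray(s,*b)]).round(3))
for u,v in[(415,256),(387,235)]:
    o,d=ray(t,u,v);print((o+d*(.03-o[2])/d[2]).round(3))
E
```

```text
[0.504 0.029 0.386]
[0.579 0.141 0.223]
[0.587 0.075 0.211]
[0.485 0.015 0.03 ]
[0.543 0.089 0.03 ]
```

Clear with the present yaw. Move to above the medium lid.

Scaled: -0.0347 m / 0.8 = -0.0434, 0.025 m / 0.8 = 0.0313.

```bash
python3 -m pendant '[[[-0.0063,-0.0433,0,0,0,0],[-0.0063,-0.0433,0,0,0,0],[-0.0063,-0.0433,0,0,0,0],[-0.0063,-0.0434,0,0,0,0],[0,0,0.0313,0,0,0],[0,0,0.0313,0,0,0],[0,0,0,0,0,0],[0,0,0,0,0,0]]]'; python3 - <<'E'
from h import *
s=robot.observe();Q=R.from_euler("xyz",s["tool_rot"]).as_matrix();print((Q.T@(np.array([.4577,.1996,.234])-s["tool_pos"])).round(4),s["tool_rot"])
E
```

```text
time: 6.73
tool_pos: [0.4578, 0.1994, 0.2473]
tool_rot: [-3.14, -0.001, 2.424]
contact_force: [0.2, -0.0, -0.0]
opening: 0.0006
grip_force: 0.0
[0.0002 0.0001 0.0133] [-3.13965456e+00 -1.37762168e-03  2.42351410e+00]
```

Scaled: 0.005 m / 0.8 = 0.0063, 0.004 m / 0.8 = 0.005.

```bash
python3 -m pendant '[[[0,0,0.0063,0,0,0],[0,0,0.005,0,0,0],[0,0,0.0025,0,0,0],[0,0,0.0013,0,0,0],[0,0,0.0013,0,0,0]]]'; python3 -m pendant '[[[0,0,0.0013,0,0,0],[0,0,0.0013,0,0,0],[0,0,0.0013,0,0,0],[0,0,0.0013,0,0,0]]]';  python3 -m pendant '[[[0,0,0.0013,0,0,0],[0,0,0.0013,0,0,0]]]'
```

```text
time: 7.15
tool_pos: [0.4581, 0.1997, 0.2349]
tool_rot: [3.141, 0.0, 2.422]
contact_force: [0.1, 0.1, -0.5]
opening: 0.0003
grip_force: 0.0
time: 7.48
tool_pos: [0.458, 0.1996, 0.231]
tool_rot: [3.141, 0.0, 2.422]
contact_force: [-0.9, 0.2, 3.9]
opening: 0.0002
grip_force: 1.7
time: 7.65
tool_pos: [0.458, 0.1995, 0.2289]
tool_rot: [3.141, 0.0, 2.422]
contact_force: [-0.4, 1.2, 3.3]
opening: 0.0005
grip_force: 1.7
```

Scaled: 0.001 m / 0.8 = 0.0013, 0.0005 m / 0.8 = 0.0006.

```bash
python3 -m pendant '[[[0,0,0.0013,0,0,0],[0,0,0.0006,0,0,0],[0,0,0.0006,0,0,0],[0,0,0,0,0,0]]]'; for i in 1 2; do python3 -m pendant '[[[0,0,0.0006,0,0,0],[0,0,0.0006,0,0,0],[0,0,0,0,0,0]]]'; done
```

```text
time: 7.98
tool_pos: [0.458, 0.1995, 0.2267]
tool_rot: [3.141, 0.0, 2.422]
contact_force: [0.5, 0.8, 1.8]
opening: 0.0006
grip_force: 1.0
time: 8.23
tool_pos: [0.458, 0.1995, 0.2262]
tool_rot: [3.141, 0.0, 2.422]
contact_force: [-1.7, 0.5, 6.8]
opening: 0.0
grip_force: 3.8
time: 8.48
tool_pos: [0.458, 0.1995, 0.2261]
tool_rot: [3.141, 0.001, 2.422]
contact_force: [-3.4, 0.1, 17.8]
opening: 0.0006
grip_force: 8.3
```

Medium lid home (17.8 N at the stop). Retract and go to the large pot.

Scaled: -0.025 m / 0.8 = -0.0313, -0.015 m / 0.8 = -0.0188.

```bash
python3 -m pendant '[[[0,0,-0.0013,0,0,0],[0,0,-0.0013,0,0,0],[0,0,-0.0038,0,0,0],[0,0,-0.0188,0,0,0],[0,0,-0.0313,0,0,0],[0,0,-0.0313,0,0,0],[0,0,0,0,0,0],[0,0,0,0,0,0]]]'; python3 - <<'E'
from h import *
s=robot.observe();Q=R.from_euler("xyz",s["tool_rot"]).as_matrix();print((Q.T@(np.array([.4605,.3563,.240])-s["tool_pos"])).round(4),s["tool_rot"])
E
```

```text
time: 9.15
tool_pos: [0.4582, 0.1995, 0.2957]
tool_rot: [3.139, 0.001, 2.422]
contact_force: [0.1, -0.7, -1.6]
opening: 0.0002
grip_force: 0.0
[0.1017 0.1193 0.0558] [3.13949003e+00 1.39933956e-03 2.42185588e+00]
```

Scaled: 0.0298 m / 0.8 = 0.0373, 0.0254 m / 0.8 = 0.0318.

```bash
python3 -m pendant '[[[0.0318,0.0373,0,0,0,0],[0.0318,0.0373,0,0,0,0],[0.0318,0.0373,0,0,0,0],[0.0318,0.0373,0,0,0,0],[0,0,0.0313,0,0,0],[0,0,0.025,0,0,0],[0,0,0,0,0,0],[0,0,0,0,0,0]]]'; python3 - <<'E'
from h import *
s=robot.observe();Q=R.from_euler("xyz",s["tool_rot"]).as_matrix();print((Q.T@(np.array([.4605,.3563,.240])-s["tool_pos"])).round(4),s["tool_rot"])
E
```

```text
time: 9.82
tool_pos: [0.4596, 0.3558, 0.2478]
tool_rot: [-3.137, -0.002, 2.422]
contact_force: [-0.0, 0.2, -0.2]
opening: 0.0004
grip_force: 0.0
[-0.0004  0.001   0.0078] [-3.13690704e+00 -1.54599093e-03  2.42193751e+00]
```

Scaled: 0.003 m / 0.8 = 0.0038, 0.002 m / 0.8 = 0.0025.

```bash
python3 -m pendant '[[[0,0,0.0038,0,0,0],[0,0,0.0025,0,0,0],[0,0,0.0013,0,0,0],[0,0,0,0,0,0]]]'; python3 -m pendant '[[[0,0,0.0013,0,0,0],[0,0,0.0013,0,0,0],[0,0,0.0013,0,0,0],[0,0,0.0013,0,0,0],[0,0,0.0013,0,0,0]]]';  python3 -m pendant '[[[0,0,0.0013,0,0,0]]]'
```

```text
time: 10.15
tool_pos: [0.4604, 0.3558, 0.2443]
tool_rot: [3.141, 0.0, 2.421]
contact_force: [-0.2, 0.2, 0.4]
opening: 0.0004
grip_force: 0.0
time: 10.57
tool_pos: [0.4602, 0.3561, 0.239]
tool_rot: [3.141, 0.0, 2.422]
contact_force: [-0.8, -0.7, 3.3]
opening: 0.0003
grip_force: 1.7
time: 10.65
tool_pos: [0.4602, 0.3561, 0.238]
tool_rot: [3.141, 0.0, 2.422]
contact_force: [-0.5, -0.6, 3.9]
opening: 0.0004
grip_force: 1.7
```

Scaled: 0.001 m / 0.8 = 0.0013, 0.0005 m / 0.8 = 0.0006.

```bash
python3 -m pendant '[[[0,0,0.0013,0,0,0],[0,0,0.0013,0,0,0],[0,0,0.0013,0,0,0],[0,0,0.0013,0,0,0],[0,0,0.0006,0,0,0],[0,0,0.0006,0,0,0],[0,0,0,0,0,0]]]'; for i in 1 2; do python3 -m pendant '[[[0,0,0.0006,0,0,0],[0,0,0.0006,0,0,0],[0,0,0,0,0,0]]]'; done
```

```text
time: 11.23
tool_pos: [0.4602, 0.3561, 0.2326]
tool_rot: [3.141, 0.0, 2.422]
contact_force: [0.6, -0.4, 2.6]
opening: 0.0005
grip_force: 1.0
time: 11.48
tool_pos: [0.4602, 0.3561, 0.2322]
tool_rot: [3.141, 0.0, 2.422]
contact_force: [-0.8, -1.0, 7.1]
opening: 0.0004
grip_force: 3.4
time: 11.73
tool_pos: [0.4601, 0.3561, 0.2321]
tool_rot: [3.141, 0.0, 2.422]
contact_force: [-3.8, -2.4, 13.4]
opening: 0.0006
grip_force: 6.8
```

Large lid home. Retract up and back toward the start side, then check.

Scaled: -0.035 m / 0.8 = -0.0438, -0.02 m / 0.8 = -0.025.

```bash
python3 -m pendant '[[[0,0,-0.0013,0,0,0],[0,0,-0.0013,0,0,0],[0,0,-0.0038,0,0,0],[0,0,-0.025,0,0,0],[0,0,-0.0438,0,0,0],[0,0,-0.0438,0,0,0],[0,0,-0.0438,0,0,0],[0,0,-0.0438,0,0,0]]]'; python3 -m pendant '[[[0.0438,0,0,0,0,0],[0.05,0,0,0,0,0],[0.05,0,0,0,0,0],[0.05,0,0,0,0,0],[0.05,0,0,0,0,0],[0.0375,0,0,0,0,0],[0,0,0,0,0,0],[0,0,0,0,0,0]]]'; python3 - <<'E'
from h import *
import cv2
a=robot.read_camera("top")["image"][170:300,215:375,::-1];b=robot.read_camera("scene")["image"][180:280,215:345,::-1]
a=cv2.resize(a,(400,325),interpolation=cv2.INTER_CUBIC);b=cv2.resize(b,(400,325),interpolation=cv2.INTER_CUBIC)
cv2.imwrite("pics/end.png",np.hstack([a,b]))
E
```

```text
time: 12.4
tool_pos: [0.4599, 0.356, 0.3971]
tool_rot: [-3.141, -0.0, 2.422]
contact_force: [1.1, 0.8, 0.1]
opening: 0.0003
grip_force: 0.0
time: 13.07
tool_pos: [0.2896, 0.5053, 0.3953]
tool_rot: [-3.141, 0.0, 2.425]
contact_force: [0.5, -0.6, 0.1]
opening: 0.0008
grip_force: 0.0
```

View pics/end.png

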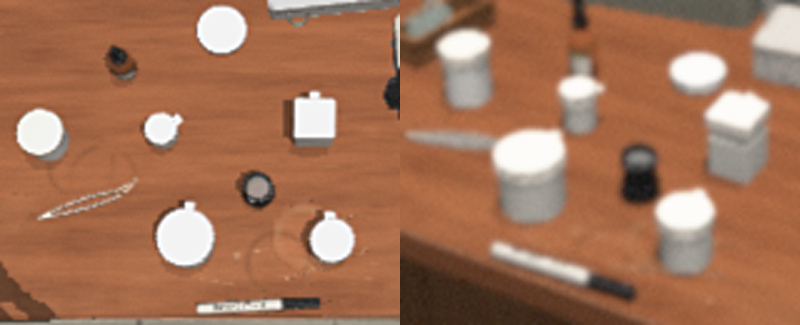

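The final view shows the three round lids closed at (162,130), (331,238) and (185,237). The square lid at (314,120) is still up, the other things are where they were, and the arm is clear.

```bash
python3 -c "
from cell import robot
print(robot.hand_in())"
```

```text
the job is handed in; nothing more can be done
None
```

I pushed the small, medium and large lids home in that order, each to its hard stop at no more than 18 N. The square pot's lid is still up, nothing else moved in the final pictures, and I handed the job in at about 13 s with the arm clear.

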